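# Lift the transformer module out of an open power supply and hold it level

## Task

The cover is off this studio power supply and its transformer module has to come up for service. With the wide-blade screwdriver from the tool stand, turn both captive brass screws anticlockwise until their wings are clear of the module's plate, and put the screwdriver back upright in its hole in the stand. Then grip the module by its black bar at the balance point, which lies nearer the transformer end, lift it straight off its pins, and finish still holding it level and steady about 10 cm above its seat, square over the chassis, so that I can work on its underside; leave the valve, the tin and the drive where they are.

Things in the scene. Friction and masses are not known exactly. Their poses are not given: they have to be found in the camera images.
- chassis: Grey open base pan of a power supply, fixed, 160 (x) by 310 (y) mm, rim 38 mm high, dark front strip with a red rocker at -x. Origin: centre of its underside, on the desk; x front to back, y to its left end, z up. Two brackets inside, tops 28 mm above the desk, carry the module's ends; each has a 5 mm locating pin, 7.5 mm high, in an 8 mm hole of the module's plate.
- psu_module: Loose, 0.6-0.9 kg, centred in the chassis, axes parallel to it. Plate 84 (x) by 240 (y) by 4 mm; origin: centre of its underside, z up. Black upright bar, 10 mm thick, along y at x = 0 from y = -97 to 47 mm, top at z = 49 mm: grip it across x from above; plate clear beside it from y = 0 to 50 mm. Heavy yellow transformer, 56 mm wide, 32 mm tall, at y = +80 mm; 26 mm tall capacitors at y = -75.
- balance (a point): The module's balance point, on top of the bar: at x = 0, y = +32 mm, z = 49 mm in the module's axes. Gripped here the module hangs level.
- clip_left (a joint): Angle (rad) of the captive brass screw at the chassis' +y end. 0: its wing (18 mm long, 7 mm wide) points at the module and overlaps its plate by 7 mm. Grows as it turns anticlockwise seen from above; clear of the plate beyond 1.05, stop at 1.35; starts at 0 to 0.2. Friction (0.05 N m) keeps it where it is left; it does not rise as it turns.
- clip_right (a joint): The same for the captive brass screw at the -y end of the chassis; also opens anticlockwise seen from above, from 0 to 1.35 rad, clear from 1.05 on.
- clip_left_screw (a point): Centre of the top face of the left (+y) screw head, on its turning axis, 131 mm from the chassis' centre, 45 mm above the desk; head 18 mm wide. The straight slot runs right across the head along this point's y axis, the direction of the wing; it is 4.4 mm wide (8.4 mm at its bevelled mouth) and 6 mm deep. z up.
- clip_right_screw (a point): The same for the right (-y) screw head.
- tool_stand: Wooden block, fixed, 90 (x) by 56 (y) by 60 mm tall, with an 18 mm round hole through its centre; three spare bits, 14 mm tall, stand at each end (x = -32 and +32 mm). Origin: centre of its underside.
- stand_hole (a point): Centre of the mouth of the hole in the tool stand, on its top face, 60 mm above the desk.
- screwdriver: 90 g, stands upright in the stand, blade down, its 28 mm black collar resting on the block. Origin: centre of the blade's tip, z up the shaft. Blade 12 mm wide along its y axis, 2 mm thick along x, widening to 2.6 mm; collar's underside 55 mm above the tip; orange square handle, 22 by 22 mm, flats facing x and y, from 61 to 124 mm above the tip; cap ends at 129 mm.
- valve: Loose amplifier valve lying on the desk to the right, 78 mm long, 29 mm in diameter; leave it alone. Origin: centre of its underside.
- tin: Loose round tin, 69 by 64 by 18 mm, blue lid, lying near the desk's front edge on the right; leave it alone. Origin: centre of its underside.
- drive: Loose orange portable drive, 68 by 105 by 17 mm, lying to the left; leave it alone. Origin: centre of its underside.
Not all that is in view belongs to the job. Several things look just like the screwdriver: the one meant starts farthest to the robot's right.

How it is judged:
By the outcome, as a careful person would: the job done as asked, in the order asked, and still so for the second after the job is handed in, while the arm keeps its last pose, push and grip.
It also fails if it takes over 58 s, if anything falls off the work surface, if the arm or the gripper's body presses on something with over 40 N, if the wrist force passes 120 N, or if a joint passes its speed limit or range.

## Robot

A 7-joint arm with a two-finger parallel gripper is mounted at the origin on a cart in front of the work surface, level with it; the furniture and walls round the work are solid. World frame = base frame: x ahead of the robot, y to its left, z up, the work surface at z = 0. Lengths are in m, angles in degrees, forces in N, time in s.
With the tool pointing down it reaches from about 0.425 to 0.875 m from the base axis. Payload 4.7 kg.
Tool frame: the origin (TCP) lies midway between the tips of the shut fingers; the grasp point (between the pads) lies 19 mm behind it; z points along the fingers, y is the line along which they close (so a half turn about z gives the same grasp; the last joint's range is limited). The gripper opens to 87 mm and grips with 3 to 60 N. Pads are 19 mm wide; open, the fingers measure 117 mm over their backs; the gripper's body (75 mm by 190 mm) begins 51 mm behind the grasp point.
Start: joints at [0.808, 18.392, -4.016, 83.108, 1.295, 78.541, -3.26], TCP at [0.65, -0, 0.201] pointing down, gripper open.
Joint ranges: [-163.93, 163.93], [-17.29, 119.83], [-79.2, 71.16], [3.27, 140.29], [-89.18, 269.18], [5.43, 117.66], [-154.24, 154.24]. Speed limits (degrees/s): [147.25, 147.25, 180, 180, 180, 180, 180].

## Interface

Orientations are given as [roll, pitch, yaw] about the fixed x, y, z axes, in that order (R = Rz(yaw) Ry(pitch) Rx(roll)).
In Python, from cell import env gives the robot as it stands. The module is installed in compiled form; this text tells all that it offers.
- The arm moves only by the tool send_rows, never from a script. Its argument "series" is a list of rows, each an object with "travel": the shift along the tool's x, y, z in cm, a list of three; "dr": the turn, a rotation vector about the tool's x, y, z in degrees, a list of three; "claw": the finger opening in cm, from 0 to 8.7. In form: [{"travel": [tx, ty, tz], "dr": [wx, wy, wz], "claw": claw}, ...]. A call has 1 to 12 rows; each row is the pose to reach, as a shift and turn from the pose commanded when the call began, along the tool's axes at that moment; what a row does not reach only later rows make up. A row lasts 1/12 s, in which the tool goes at most 41.7 mm and 7.16 degrees, less where a joint would pass 70% of its speed; a pose out of reach is approached as far as the arm can. A call with a gripper value outside its range is refused whole. The fingers move at their own pace and stop on an object; "grip_force" is the grip in N (left out, the last holds). Time passes only in rows, so rows that repeat a pose let the fingers close. It gives the time, the measured TCP pose, the force and the opening at its end, in the units of the state.
- env.get_obs(): the state, without advancing time (a new reading comes with each control period).
- env.read_camera(name): name is "scene" or "side" or "wrist"; returns the picture (400x640x3 uint8, blue, green, red); there is no depth.
- env.calibration(name): a dict with "fx", "fy", "cx", "cy" (pixels), "cam_to_world" (4x4, takes a point from camera to world coordinates). Camera axes: x right, y down, z forward; pixel columns grow to the right and rows downward; lengths in m; the calibration is good to about 2 mm. A picture is of the moment at which its call begins: read the wrist's pose just before it. calibration takes no time and is no camera call; for the wrist camera it gives the pose at the moment of the call.
- env.sign_off(): hands the job in, once; it reports no verdict.
The state is a dict: "time_s": time; "qpos": joint angles; "joint_velocities": joint speeds; "effort": joint torques, N m; "tool_pos": TCP position; "tool_rot": TCP orientation; "force": force on the tool from outside, world axes, zero at the start; "wrist_torque": the same for the moment, N m; "grip_width": finger opening in m.
Only numpy, scipy, OpenCV 4.12 (cv2) and the standard library are available. Lean on these libraries where they do the work, as an engineer would, in place of code of your own. Each camera call takes 0.05 s, during which the arm holds its last target. There are 200 camera calls.

## Working session

There is one attempt and no reset: what is moved stays moved. The work goes in short steps, Python scripts to look and compute and a tool call to move; the robot and the scene stay as the last step left them, time stands still between calls to the robot, and variables do not carry over. Pictures are saved under pics/ and viewed, on a budget of 10 in all, crops included, one or two more only if the job needs it, and the job is handed in when it is done.

Besides the shell and the picture viewer there is one more tool, called after "Call:" as a command line: name --argument value ..., lists and objects as JSON in quotes. send_rows: Moves the arm, as the interface text tells. Its arguments: {"type":"object","properties":{"series":{"type":"array"},"grip_force":{"type":"number"}},"required":["series"]}

```bash
mkdir -p pics; python3 - <<'E'
from cell import env
import cv2,numpy as np
o=env.get_obs();print(o)
for n in ["scene","side"]:
    c=env.calibration(n);print(n,c["fx"],c["fy"],c["cx"],c["cy"],np.round(c["cam_to_world"],4).tolist())
    cv2.imwrite(f"pics/{n}0.png",env.read_camera(n))
c=env.calibration("wrist");print(c["fx"],c["cx"],c["cy"],np.round(c["cam_to_world"],4).tolist())
E
```

```text
{'time_s': 0.0, 'qpos': array([ 0.80629431, 18.43966699, -4.01857175, 83.17558359,  1.29395063,
       78.54053439, -3.26100557]), 'joint_velocities': array([ 0.02227647, -0.05449559,  0.09172122,  0.01470926, -0.00280367,
       -0.07778007,  0.05889351]), 'effort': array([-2.58547143e-04, -4.91284704e+01, -4.03903294e-01, -3.12526345e+01,
       -6.40594075e-02,  4.37659642e-02,  1.61017233e-04]), 'tool_pos': array([6.49397695e-01, 4.97066658e-06, 1.99549109e-01]), 'tool_rot': array([-1.79889415e+02,  3.78999481e-03,  9.00051442e+01]), 'force': array([-0.45250505, -0.47754121, -0.24792523]), 'wrist_torque': array([ 0.01618478, -0.01129906, -0.03592987]), 'grip_width': 0.08712954829368673}
scene 409.2698910049172 409.2698910049172 316.8646414342826 205.11509298772987 [[-0.7693, -0.385, 0.5099, -0.1269], [-0.6388, 0.4538, -0.6212, 0.7845], [0.0078, -0.8037, -0.595, 0.793], [0.0, 0.0, 0.0, 1.0]]
side 409.1952879314132 409.1952879314132 316.5057341996071 197.00385110704036 [[0.9058, -0.2205, 0.3618, 0.0743], [-0.4237, -0.4609, 0.7798, -0.9208], [-0.0052, -0.8596, -0.5109, 0.6716], [0.0, 0.0, 0.0, 1.0]]
281.1060647742382 318.8648631982711 198.53786404908894 [[1.0, -0.0004, -0.0002, 0.6497], [-0.0004, -0.9605, -0.2781, 0.0764], [-0.0001, 0.2781, -0.9605, 0.3839], [0.0, 0.0, 0.0, 1.0]]
```

View pics/scene0.png

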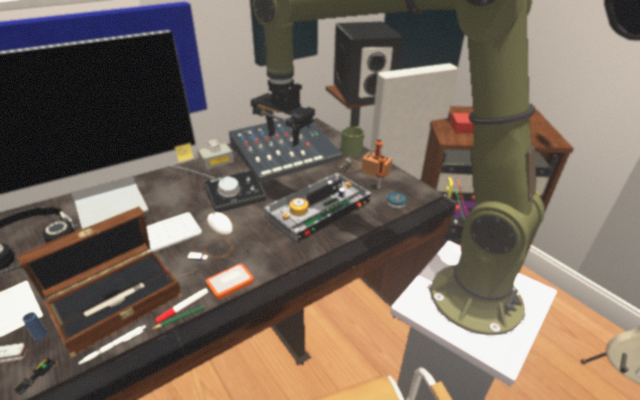

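View pics/side0.png

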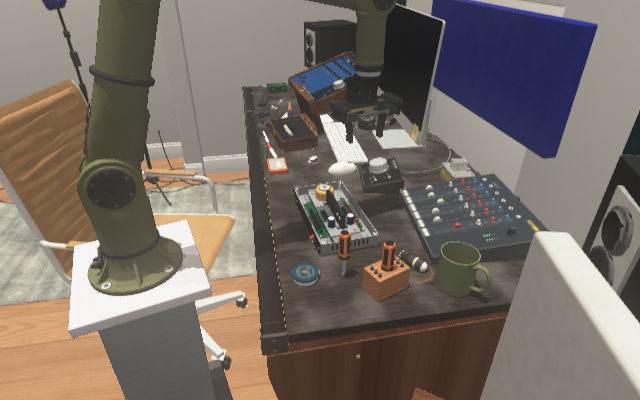

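Side view: chassis around (335,215); screwdriver candidates are (388,262) in the stand at the stage right, (344,245) between stand and chassis, and possibly something orange at (289,108). The stand one appears farthest right (-y). I'll confirm that in an enlarged crop.

```bash
cat > h.py <<'E'
from cell import env
import cv2,numpy as np
def ray(c,u,v,z):
    M=np.array(c["cam_to_world"]);d=M[:3,:3]@[(u-c["cx"])/c["fx"],(v-c["cy"])/c["fy"],1]
    return M[:3,3]+d*(z-M[2,3])/d[2]
def proj(c,p):
    M=np.linalg.inv(np.array(c["cam_to_world"]));q=M[:3,:3]@np.array(p)+M[:3,3]
    return np.array([c["fx"]*q[0]/q[2]+c["cx"],c["fy"]*q[1]/q[2]+c["cy"]])
E
python3 - <<'E'
from h import *
s=cv2.imread("pics/side0.png");w=env.read_camera("wrist");cv2.imwrite("pics/wrist0.png",w)
a=cv2.resize(s[170:305,270:450],(800,600),interpolation=cv2.INTER_CUBIC)
cv2.imwrite("pics/crop0.png",a)
c=env.calibration("side")
for u,v,z in [(388,243,.134),(344,233,.129),(388,272,.06),(344,275,0)]: print(u,v,ray(c,u,v,z).round(3))
E
```

```text
388 243 [ 0.512 -0.343  0.134]
344 233 [ 0.447 -0.264  0.129]
388 272 [ 0.513 -0.353  0.06 ]
344 275 [ 0.453 -0.261  0.   ]
```

View pics/crop0.png

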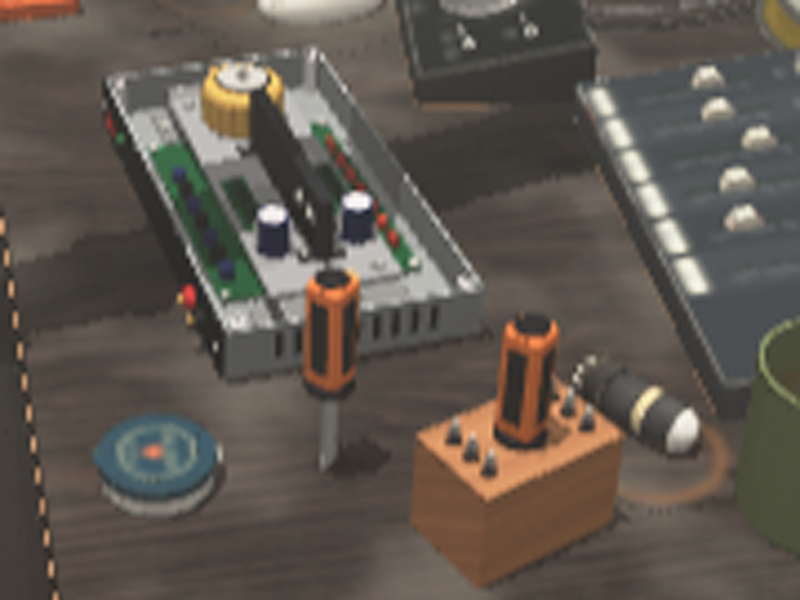

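View pics/wrist0.png

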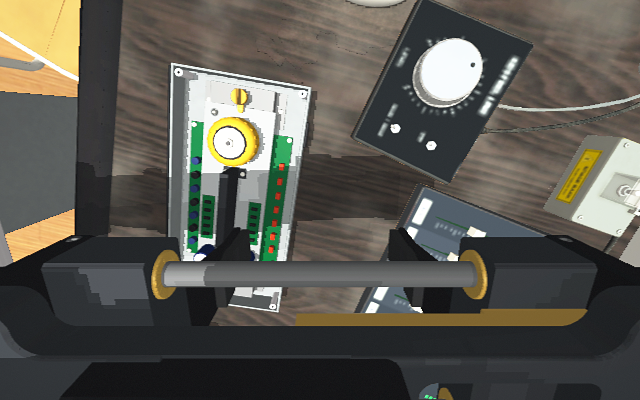

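```bash
python3 - <<'E'
from h import *
c=env.calibration("wrist")
print("chassis corners z.038",[ray(c,*p,.038)[:2].round(4).tolist() for p in [(178,72),(303,93),(275,306)]])
print("screwL z.045",ray(c,239,97,.045).round(4))
s=env.calibration("side")
f=lambda x,y:(270+x*180/800,170+y*135/600)
print("stand top",[ray(s,*f(*p),.06)[:2].round(3).tolist() for p in [(415,435),(490,497),(620,428)]])
print("cap, chassis-y corners",ray(s,*f(530,325),.134).round(3),[ray(s,*f(*p),.038)[:2].round(3).tolist() for p in [(230,325),(475,290),(312,50),(112,80)]])
print("mug top z.1",ray(s,462,250,.1).round(3),"panel",ray(s,540,240,.2).round(3),ray(s,500,380,0).round(3))
E
```

```text
chassis corners z.038 [[0.4901, 0.1257], [0.6314, 0.1033], [0.5864, -0.185]]
screwL z.045 [0.559  0.0985 0.045 ]
stand top [[0.47, -0.318], [0.48, -0.373], [0.567, -0.358]]
cap, chassis-y corners [ 0.514 -0.345  0.134] [[0.438, -0.168], [0.582, -0.199], [0.634, 0.104], [0.486, 0.125]]
mug top z.1 [ 0.674 -0.399  0.1  ] panel [ 0.725 -0.531  0.2  ] [ 0.575 -0.634  0.   ]
```

Two screwdrivers are confirmed, in crop pixels:
- (530,380): in the wooden stand, world y≈-0.345. This is farthest right, so it is the one meant.
- (332,330): a decoy standing at y≈-0.26.

The chassis centre is near (0.536,-0.032), yaw about -8°. Moving to look at the stand from close by.

Call:
send_rows --series '[{"travel": [-34.5, -21, -3], "dr": [0, 0, 80], "claw": 8.7}, {"travel": [-34.5, -21, -3], "dr": [0, 0, 80], "claw": 8.7}, {"travel": [-34.5, -21, -3], "dr": [0, 0, 80], "claw": 8.7}, {"travel": [-34.5, -21, -3], "dr": [0, 0, 80], "claw": 8.7}, {"travel": [-34.5, -21, -3], "dr": [0, 0, 80], "claw": 8.7}, {"travel": [-34.5, -21, -3], "dr": [0, 0, 80], "claw": 8.7}, {"travel": [-34.5, -21, -3], "dr": [0, 0, 80], "claw": 8.7}, {"travel": [-34.5, -21, -3], "dr": [0, 0, 80], "claw": 8.7}, {"travel": [-34.5, -21, -3], "dr": [0, 0, 80], "claw": 8.7}, {"travel": [-34.5, -21, -3], "dr": [0, 0, 80], "claw": 8.7}, {"travel": [-34.5, -21, -3], "dr": [0, 0, 80], "claw": 8.7}, {"travel": [-34.5, -21, -3], "dr": [0, 0, 80], "claw": 8.7}]'

```text
time_s: 1.15
tool_pos: [0.4382, -0.3473, 0.2308]
tool_rot: [180.0, -0.0, 9.5]
force: [0.6, 1.0, -0.4]
grip_width: 0.0869
```

```bash
python3 - <<'E'
from h import *
o=env.get_obs();print(o["time_s"],o["qpos"].round(1),o["tool_pos"],o["tool_rot"])
w=env.read_camera("wrist");cv2.imwrite("pics/wrist1.png",w)
cv2.imwrite("pics/wrist1c.png",cv2.resize(w[0:250,160:480],(768,600),interpolation=cv2.INTER_CUBIC))
E
```

```text
1.15 [ 20.1   6.4  17.   94.4  -1.9  79.5 -43.2] [ 0.43820827 -0.34730747  0.23075902] [ 1.79980370e+02 -7.22459436e-04  9.48061079e+00]
```

View pics/wrist1c.png

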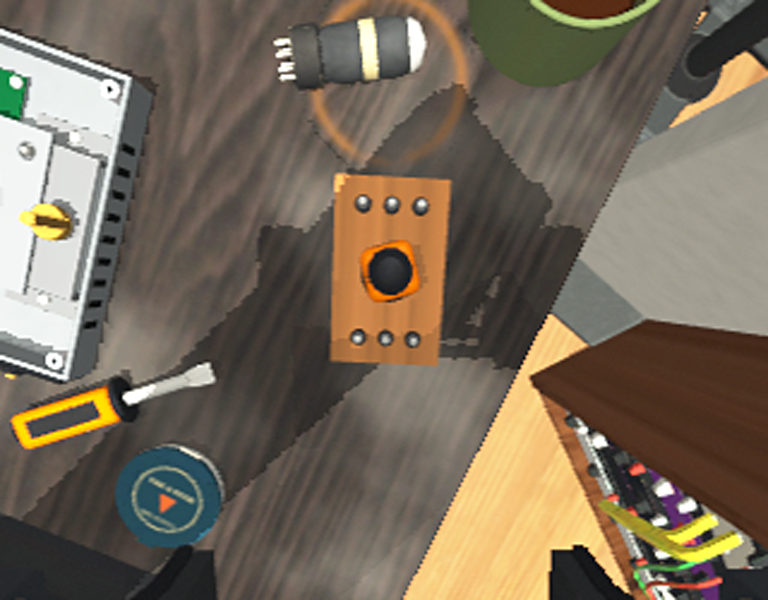

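The view shows the stand at crop (390,270), the cap at (390,272), the decoy at (70,415) and the valve at (350,50). Measuring the handle's yaw and position.

```bash
python3 - <<'E'
from h import *
c=env.calibration("wrist");w=cv2.imread("pics/wrist1.png")
f=lambda x,y:(160+x/2.4,y/2.4)
R=lambda x,y,z:ray(c,*f(x,y),z)[:2]
print("cap ctr",R(391,271,.134))
m=np.zeros(w.shape[:2],np.uint8);hsv=cv2.cvtColor(w,cv2.COLOR_BGR2HSV)
x0,y0=f(340,220);x1,y1=f(440,320);x0,y0,x1,y1=map(int,(x0,y0,x1,y1))
sub=((hsv[y0:y1,x0:x1,1]>215)&(hsv[y0:y1,x0:x1,2]>180)&(hsv[y0:y1,x0:x1,0]<16)).astype(np.uint8)
n,l,st,_=cv2.connectedComponentsWithStats(sub);
pts=np.argwhere(sub>0)[:,::-1]+[x0,y0]
print(len(pts)); b=cv2.boxPoints(cv2.minAreaRect(pts.astype(np.float32)));print(b)
P=np.array([ray(c,*q,.125)[:2] for q in b]);print(P,P.mean(0));d=np.diff(P,axis=0);print(np.degrees(np.arctan2(d[:,1],d[:,0]))%90,np.hypot(*d.T))
S=[R(*p,.06) for p in [(334,173),(451,180),(438,365),(331,361)]]
print("stand",np.round(S,4),np.mean(S,0))
e=S[0]-S[3];print(np.degrees(np.arctan2(e[1],e[0])),np.hypot(*e)); e=S[1]-S[2];print(np.degrees(np.arctan2(e[1],e[0])))
B=[R(*p,.074) for p in [(363,202),(392,203),(421,204),(358,337),(386,337),(413,339)]];print("bits",np.mean(B,0),np.degrees(np.arctan2(*(B[1]-B[4])[::-1])))
print("screwR",R(47,222,.045))
print("chassis -y corners",R(112,88,.038),R(55,360,.038))
E
```

```text
cap ctr [ 0.51965883 -0.33491808]
140
[[308.76474  104.05883 ]
 [329.9412    98.76472 ]
 [335.41177  120.64707 ]
 [314.23532  125.941185]]
[[ 0.52560139 -0.31991805]
 [ 0.53396223 -0.33943168]
 [ 0.51471318 -0.34852801]
 [ 0.50608    -0.3286542 ]] [ 0.5200892  -0.33413299]
[23.19325747 25.29354254 23.48013223] [0.02122935 0.02129012 0.02166795]
stand [[ 0.5609 -0.3005]
 [ 0.5676 -0.357 ]
 [ 0.4789 -0.3681]
 [ 0.4714 -0.3127]] [ 0.51970514 -0.33456943]
7.779766088654156 0.09039559957425976
7.162613604115218
bits [ 0.52001681 -0.33455049] 7.381920500736807
screwR [ 0.51458868 -0.15716867]
chassis -y corners [ 0.58341677 -0.18350701] [ 0.4429813  -0.16084928]
```

Call:
send_rows --series '[{"travel": [4, 0.2, 2], "dr": [0, 0, -7], "claw": 8.0}, {"travel": [8.05, 0.35, 5], "dr": [0, 0, -14], "claw": 8.0}, {"travel": [8.05, 0.35, 7], "dr": [0, 0, -14], "claw": 8.0}, {"travel": [8.05, 0.35, 7], "dr": [0, 0, -14], "claw": 8.0}, {"travel": [8.05, 0.35, 7], "dr": [0, 0, -14], "claw": 8.0}, {"travel": [8.05, 0.35, 7], "dr": [0, 0, -14], "claw": 8.0}]'

```text
time_s: 1.7
tool_pos: [0.5201, -0.3343, 0.1615]
tool_rot: [180.0, -0.0, 24.1]
force: [-0.4, -0.6, 1.5]
grip_width: 0.0799
```

Call:
send_rows --series '[{"travel": [0, 0, 3], "dr": [0, 0, 0], "claw": 8.0}, {"travel": [0, 0, 5.5], "dr": [0, 0, 0], "claw": 8.0}, {"travel": [0, 0, 7.7], "dr": [0, 0, 0], "claw": 8.0}, {"travel": [0, 0, 7.7], "dr": [0, 0, 0], "claw": 5}, {"travel": [0, 0, 7.7], "dr": [0, 0, 0], "claw": 2.4}, {"travel": [0, 0, 7.7], "dr": [0, 0, 0], "claw": 1.5}, {"travel": [0, 0, 7.7], "dr": [0, 0, 0], "claw": 1.5}, {"travel": [0, 0, 7.7], "dr": [0, 0, 0], "claw": 1.5}, {"travel": [0, 0, 7.7], "dr": [0, 0, 0], "claw": 1.5}, {"travel": [0, 0, 7.7], "dr": [0, 0, 0], "claw": 1.5}, {"travel": [0, 0, 7.7], "dr": [0, 0, 0], "claw": 1.5}]' --grip_force 40

```text
time_s: 2.62
tool_pos: [0.5201, -0.3346, 0.0841]
tool_rot: [180.0, -0.0, 24.0]
force: [0.8, 0.3, 0.1]
grip_width: 0.0342
```

Call:
send_rows --series '[{"travel": [0, 0, 0], "dr": [0, 0, 0], "claw": 1.5}, {"travel": [0, 0, 0], "dr": [0, 0, 0], "claw": 1.5}, {"travel": [0, 0, 0], "dr": [0, 0, 0], "claw": 1.5}, {"travel": [0, 0, 0], "dr": [0, 0, 0], "claw": 1.5}, {"travel": [0, 0, 0], "dr": [0, 0, 0], "claw": 1.5}]'

```text
time_s: 3.03
tool_pos: [0.5199, -0.3346, 0.0837]
tool_rot: [180.0, -0.0, 24.0]
force: [0.4, -0.6, 0.0]
grip_width: 0.0216
```

Call:
send_rows --series '[{"travel": [0, 0, -2], "dr": [0, 0, 0], "claw": 1.5}, {"travel": [0, 0, -5], "dr": [0, 0, 0], "claw": 1.5}, {"travel": [0, 0, -8.5], "dr": [0, 0, 0], "claw": 1.5}, {"travel": [0, 0, -12], "dr": [0, 0, 0], "claw": 1.5}, {"travel": [0, 0, -12], "dr": [0, 0, 0], "claw": 1.5}, {"travel": [0, 0, -12], "dr": [0, 0, 0], "claw": 1.5}]'

```text
time_s: 3.53
tool_pos: [0.5212, -0.3353, 0.2063]
tool_rot: [179.8, -0.2, 24.0]
force: [-0.1, 0.5, -1.5]
grip_width: 0.0218
```

```bash
python3 - <<'E'
from h import *
o=env.get_obs();T=o["tool_pos"];print(o["time_s"],T)
s=env.read_camera("side");c=env.calibration("side");r=env.read_camera("scene");d=env.calibration("scene")
w=env.read_camera("wrist");cv2.imwrite("pics/wrist2.png",w)
tip=T-[0,0,.0785]
a=[]
for im,k in((s,c),(r,d)):
    u,v=proj(k,tip);print(u,v);u,v=int(u),int(v)
    a.append(cv2.resize(im[max(v-40,0):v+20,u-30:u+30],(390,390),interpolation=cv2.INTER_CUBIC))
cv2.imwrite("pics/blade.png",np.hstack(a))
# predicted widths for blade along 114 / 24 deg
for ang in (24,114):
    e=np.array([np.cos(np.radians(ang)),np.sin(np.radians(ang)),0])
    for k in (c,d):
        t=[abs((proj(k,tip+q)-proj(k,tip-q))[0]) for q in (e*.006,np.array([-e[1],e[0],0])*.0012)];print(ang,np.round(t,1))
E
```

```text
3.5333 [ 0.52117077 -0.33530878  0.20630567]
389.35473779316555 242.22576413345416
377.7923500283324 140.8969767134074
24 [3.  0.9]
24 [3.4 0.1]
114 [4.7 0.6]
114 [0.5 0.7]
```

View pics/blade.png

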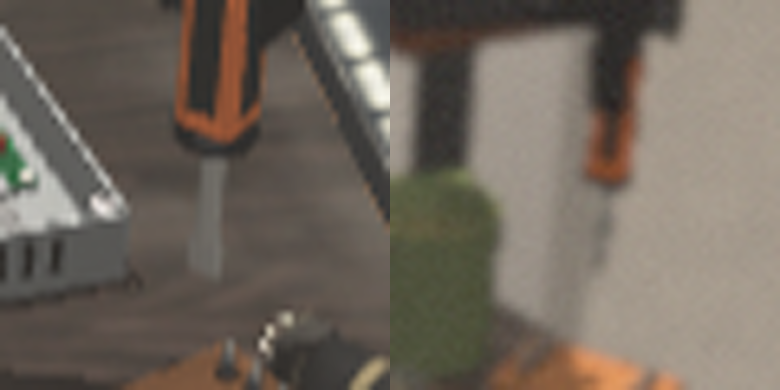

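Side crop: blade broad (about 5 px at the tip). Scene crop: blade edge-on (about 2 px). So the blade lies along 114°, which is the tool's y axis. Now hovering over the right screw.

Call:
send_rows --series '[{"travel": [1.2, -3, 0], "dr": [0, 0, 6], "claw": 1.5}, {"travel": [2.5, -6, 0], "dr": [0, 0, 12], "claw": 1.5}, {"travel": [3.8, -9, 1], "dr": [0, 0, 18], "claw": 1.5}, {"travel": [5, -12, 2], "dr": [0, 0, 24], "claw": 1.5}, {"travel": [6.1, -15, 3], "dr": [0, 0, 29], "claw": 1.5}, {"travel": [6.7, -16.4, 4], "dr": [0, 0, 33], "claw": 1.5}, {"travel": [6.7, -16.4, 4.5], "dr": [0, 0, 33], "claw": 1.5}, {"travel": [6.7, -16.4, 4.5], "dr": [0, 0, 33], "claw": 1.5}, {"travel": [6.7, -16.4, 4.5], "dr": [0, 0, 33], "claw": 1.5}, {"travel": [6.7, -16.4, 4.5], "dr": [0, 0, 33], "claw": 1.5}]'

```text
time_s: 4.52
tool_pos: [0.5142, -0.1592, 0.1586]
tool_rot: [180.0, 0.0, -9.1]
force: [0.0, 0.8, -0.7]
grip_width: 0.0217
```

```bash
python3 - <<'E'
from h import *
o=env.get_obs();T=o["tool_pos"];print(o["time_s"],T,o["tool_rot"],o["force"])
c=env.calibration("wrist");w=env.read_camera("wrist");cv2.imwrite("pics/wrist3.png",w);np.save("c3.npy",c,allow_pickle=True)
u,v=proj(c,[.5146,-.1572,.045]);print(u,v,"tip",proj(c,T-[0,0,.0787]))
u,v=int(u),int(v);x0,y0=max(u-80,0),max(v-60,0);print(x0,y0)
cv2.imwrite("pics/w3c.png",cv2.resize(w[y0:y0+120,x0:x0+160],(800,600),interpolation=cv2.INTER_CUBIC))
E
```

```text
4.5167 [ 0.51418409 -0.15922819  0.15859279] [ 1.79954235e+02  9.26896357e-03 -9.10177243e+00] [ 0.04592776  0.8293     -0.72035946]
317.19009011426414 190.0027767623318 tip [319.11425321 198.97035453]
237 130
```

View pics/w3c.png

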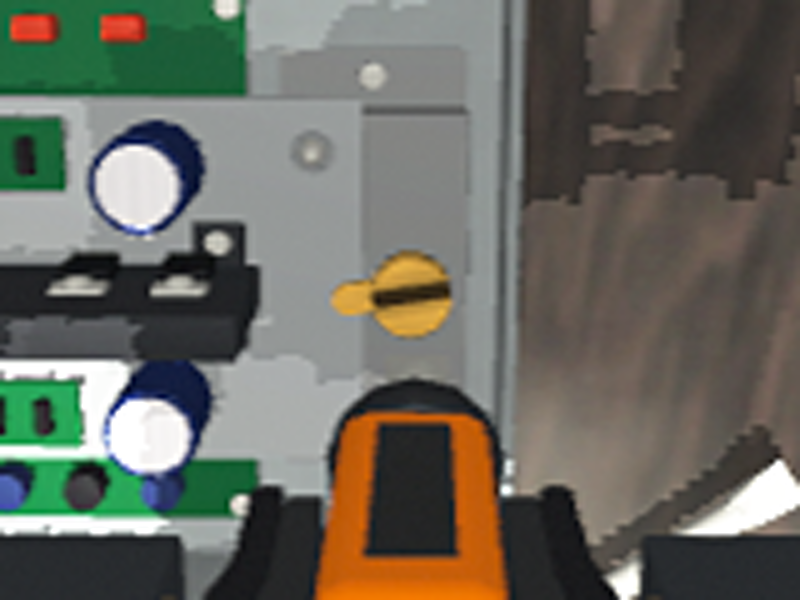

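The crop shows the right screw head at (411,294), with its slot tilted about 8° anticlockwise from the image row. The driver's collar is at (415,400) and hides the blade tip. Fitting head and slot numerically.

```bash
cat >> h.py <<'E'
def screw(w,c,guess,z=.045):
    u,v=proj(c,[*guess,z]);x0,y0=int(u)-30,int(v)-25
    S=6;sub=cv2.resize(w[y0:y0+50,x0:x0+60],None,fx=S,fy=S,interpolation=cv2.INTER_CUBIC)
    h=cv2.cvtColor(sub,cv2.COLOR_BGR2HSV)
    m=((h[...,0]>10)&(h[...,0]<32)&(h[...,1]>110)&(h[...,2]>90)).astype(np.uint8)
    n,l,st,_=cv2.connectedComponentsWithStats(m)
    k=1+np.argmax(st[1:,4]);m=(l==k).astype(np.uint8)
    m=cv2.morphologyEx(np.pad(m,60),cv2.MORPH_CLOSE,np.ones((31,31),np.uint8))[60:-60,60:-60]
    d=cv2.distanceTransform(m,cv2.DIST_L2,5);_,r,_,p=cv2.minMaxLoc(d)
    toW=lambda q:ray(c,x0+(q[0]+.5)/S-.5,y0+(q[1]+.5)/S-.5,z)[:2]
    g=h[...,2].astype(int);yy,xx=np.mgrid[:g.shape[0],:g.shape[1]]
    q=np.argwhere((g<110)&(np.hypot(xx-p[0],yy-p[1])<.85*r))[:,::-1]
    W=np.array([toW(t) for t in q]);mu=W.mean(0);ev,V=np.linalg.eigh(np.cov((W-mu).T));a=np.degrees(np.arctan2(V[1,1],V[0,1]))%180
    r_m=np.linalg.norm(toW((p[0]+r,p[1]))-toW(p))
    print("head",toW(p).round(4),"r_mm",round(r_m*1e3,1),"slot ctr",mu.round(4),"slot dir",round(a,1),"sd mm",(np.sqrt(ev)*1e3).round(2))
    return mu,a
E
python3 - <<'E'
from h import *
c=np.load("c3.npy",allow_pickle=True).item();w=cv2.imread("pics/wrist3.png")
screw(w,c,(.5146,-.1572))
# module features for yaw: eyeballed corner screws
f=lambda x,y:(237+x/5,130+y/5)
print(ray(c,*f(411,294),.045))
E
```

```text
head [ 0.516  -0.1588] r_mm 8.6 slot ctr [ 0.516  -0.1588] slot dir 89.8 sd mm [1.04 4.14]
[ 0.51558923 -0.15958383  0.045     ]
```

Call:
send_rows --series '[{"travel": [0.18, -0.05, 1], "dr": [0, 0, -5], "claw": 1.5}, {"travel": [0.18, -0.05, 2], "dr": [0, 0, -8.9], "claw": 1.5}, {"travel": [0.18, -0.05, 2.8], "dr": [0, 0, -8.9], "claw": 1.5}, {"travel": [0.18, -0.05, 3], "dr": [0, 0, -8.9], "claw": 1.5}, {"travel": [0.18, -0.05, 3], "dr": [0, 0, -8.9], "claw": 1.5}, {"travel": [0.18, -0.05, 3], "dr": [0, 0, -8.9], "claw": 1.5}]'

```text
time_s: 5.07
tool_pos: [0.5164, -0.1577, 0.129]
tool_rot: [180.0, -0.0, -0.2]
force: [0.2, -0.2, -1.5]
grip_width: 0.0216
```

```bash
python3 - <<'E'
from h import *
for n in range(2):
    o=env.get_obs();T=o["tool_pos"];c=env.calibration("wrist");w=env.read_camera("wrist")
    print(o["time_s"],T,o["tool_rot"],o["force"],o["joint_velocities"].round(2))
cv2.imwrite("pics/wrist4.png",w)
try: screw(w,c,(.516,-.159))
except Exception as e: print(e)
E
```

```text
5.0667 [ 0.5164323  -0.15768904  0.12901257] [ 1.79987074e+02 -2.58598140e-02 -2.00331421e-01] [ 0.16436539 -0.16414689 -1.51804153] [-0.17 -0.37 -0.19 -0.43 -0.02  0.03  0.27]
5.1167 [ 0.51666795 -0.15758695  0.12927138] [ 1.79983648e+02 -5.88106311e-02 -1.71366706e-01] [-0.30987533  0.51902765 -0.63265723] [-0.23 -0.16 -0.05 -0.12  0.06 -0.17  0.25]
head [ 0.5197 -0.1588] r_mm 5.9 slot ctr [ 0.5164 -0.1587] slot dir 89.8 sd mm [0.91 2.25]
```

Call:
send_rows --series '[{"travel": [-0.05, 0.1, 0.3], "dr": [0, 0, 0], "claw": 1.5}, {"travel": [-0.05, 0.1, 0.5], "dr": [0, 0, 0], "claw": 1.5}, {"travel": [-0.05, 0.1, 0.7], "dr": [0, 0, 0], "claw": 1.5}, {"travel": [-0.05, 0.1, 0.85], "dr": [0, 0, 0], "claw": 1.5}, {"travel": [-0.05, 0.1, 0.95], "dr": [0, 0, 0], "claw": 1.5}, {"travel": [-0.05, 0.1, 0.95], "dr": [0, 0, 0], "claw": 1.5}]'

```text
time_s: 5.67
tool_pos: [0.5159, -0.1581, 0.119]
tool_rot: [180.0, -0.0, -0.1]
force: [0.8, 0.2, -1.2]
grip_width: 0.0214
```

Call:
send_rows --series '[{"travel": [0, 0, 0.05], "dr": [0, 0, -6], "claw": 1.5}, {"travel": [0, 0, 0.05], "dr": [0, 0, -12], "claw": 1.5}, {"travel": [0, 0, 0.05], "dr": [0, 0, -18], "claw": 1.5}, {"travel": [0, 0, 0.05], "dr": [0, 0, -24], "claw": 1.5}, {"travel": [0, 0, 0.05], "dr": [0, 0, -30], "claw": 1.5}, {"travel": [0, 0, 0.05], "dr": [0, 0, -36], "claw": 1.5}, {"travel": [0, 0, 0.05], "dr": [0, 0, -42], "claw": 1.5}, {"travel": [0, 0, 0.05], "dr": [0, 0, -48], "claw": 1.5}, {"travel": [0, 0, 0.05], "dr": [0, 0, -54], "claw": 1.5}, {"travel": [0, 0, 0.05], "dr": [0, 0, -60], "claw": 1.5}, {"travel": [0, 0, 0.05], "dr": [0, 0, -66], "claw": 1.5}, {"travel": [0, 0, 0.05], "dr": [0, 0, -71], "claw": 1.5}]'

```text
time_s: 6.67
tool_pos: [0.5151, -0.1571, 0.1187]
tool_rot: [-179.9, -0.1, 71.2]
force: [-1.9, 1.8, 0.7]
grip_width: 0.0215
```

Call:
send_rows --series '[{"travel": [0, 0, 0], "dr": [0, 0, 0], "claw": 1.5}, {"travel": [0, 0, 0], "dr": [0, 0, 3], "claw": 1.5}, {"travel": [0, 0, 0], "dr": [0, 0, 5], "claw": 1.5}, {"travel": [0, 0, 0], "dr": [0, 0, 5], "claw": 1.5}]'

```text
time_s: 7.0
tool_pos: [0.5156, -0.1576, 0.1185]
tool_rot: [-180.0, -0.0, 65.7]
force: [0.0, 1.8, 0.5]
grip_width: 0.0217
```

```bash
python3 - <<'E'
from h import *
o=env.get_obs();c=env.calibration("wrist");w=env.read_camera("wrist");cv2.imwrite("pics/wrist5.png",w)
print(o["time_s"],o["tool_pos"],o["tool_rot"],o["force"],o["wrist_torque"],o["qpos"].round(1))
try: screw(w,c,(.516,-.159))
except Exception as e: print(e)
E
```

```text
7.0 [ 0.51561893 -0.15759426  0.11854332] [-1.79960493e+02 -3.31814584e-02  6.57296071e+01] [0.00196676 1.75459257 0.49123755] [ 0.62274593  0.23651064 -0.0439019 ] [  9.7   8.2   4.8 105.2  -0.8  66.7  -9.4]
0-dimensional array given. Array must be at least two-dimensionalh.py:21: RuntimeWarning: Mean of empty slice.
  W=np.array([toW(t) for t in q]);mu=W.mean(0);ev,V=np.linalg.eigh(np.cov((W-mu).T));a=np.degrees(np.arctan2(V[1,1],V[0,1]))%180
  ret = ret.dtype.type(ret / rcount)
  avg = a.mean(axis, **keepdims_kw)
  ret = um.true_divide(
h.py:21: RuntimeWarning: Degrees of freedom <= 0 for slice
  W=np.array([toW(t) for t in q]);mu=W.mean(0);ev,V=np.linalg.eigh(np.cov((W-mu).T));a=np.degrees(np.arctan2(V[1,1],V[0,1]))%180
  c *= np.true_divide(1, fact)
  c *= np.true_divide(1, fact)
```

Call:
send_rows --series '[{"travel": [0, 0, -1], "dr": [0, 0, 0], "claw": 1.5}, {"travel": [0, 0, -2.5], "dr": [0, 0, 0], "claw": 1.5}, {"travel": [0, 0, -4], "dr": [0, 0, 0], "claw": 1.5}, {"travel": [0, 0, -4], "dr": [0, 0, 0], "claw": 1.5}, {"travel": [0, 0, -4], "dr": [0, 0, 0], "claw": 1.5}]'

```text
time_s: 7.47
tool_pos: [0.5167, -0.159, 0.1599]
tool_rot: [179.8, 0.0, 65.9]
force: [0.1, 0.5, -0.8]
grip_width: 0.0216
```

```bash
python3 - <<'E'
from h import *
o=env.get_obs();c=env.calibration("wrist");w=env.read_camera("wrist");cv2.imwrite("pics/wrist6.png",w)
print(o["time_s"],o["tool_pos"],o["tool_rot"],o["force"])
screw(w,c,(.516,-.159))
w0=cv2.imread("pics/wrist0.png")
E
```

```text
7.4667 [ 0.51665184 -0.15897218  0.15989915] [1.79823906e+02 2.24087341e-03 6.58788389e+01] [ 0.12618959  0.48156157 -0.81432076]
head [ 0.5149 -0.1573] r_mm 8.4 slot ctr [ 0.5147 -0.1575] slot dir 141.5 sd mm [1.08 4.08]
```

Slot is at 141.5°, only about 60.7° from the start of travel, so it is just on the limit. I'll re-enter and turn it further.

Call:
send_rows --series '[{"travel": [0, 0, 1.5], "dr": [0, 0, 7], "claw": 1.5}, {"travel": [0, 0, 2.8], "dr": [0, 0, 14], "claw": 1.5}, {"travel": [0, 0, 3.4], "dr": [0, 0, 14], "claw": 1.5}, {"travel": [0, 0, 3.8], "dr": [0, 0, 14], "claw": 1.5}, {"travel": [0, 0, 4.1], "dr": [0, 0, 14], "claw": 1.5}, {"travel": [0, 0, 4.1], "dr": [0, 0, 8], "claw": 1.5}, {"travel": [0, 0, 4.1], "dr": [0, 0, 2], "claw": 1.5}, {"travel": [0, 0, 4.1], "dr": [0, 0, -4], "claw": 1.5}, {"travel": [0, 0, 4.1], "dr": [0, 0, -10], "claw": 1.5}, {"travel": [0, 0, 4.1], "dr": [0, 0, -15], "claw": 1.5}, {"travel": [0, 0, 4.1], "dr": [0, 0, -18], "claw": 1.5}, {"travel": [0, 0, 4.1], "dr": [0, 0, -18], "claw": 1.5}]'

```text
time_s: 8.52
tool_pos: [0.5154, -0.1576, 0.1175]
tool_rot: [-179.9, -0.0, 84.1]
force: [-1.5, 0.6, -1.2]
grip_width: 0.0218
```

Call:
send_rows --series '[{"travel": [0, 0, 0], "dr": [0, 0, 5], "claw": 1.5}, {"travel": [0, 0, 0], "dr": [0, 0, 8], "claw": 1.5}, {"travel": [0, 0, -1], "dr": [0, 0, 8], "claw": 1.5}, {"travel": [0, 0, -2.5], "dr": [0, 0, 8], "claw": 1.5}, {"travel": [0, 0, -4], "dr": [0, 0, 8], "claw": 1.5}, {"travel": [0, 0, -4], "dr": [0, 0, 8], "claw": 1.5}, {"travel": [0, 0, -4], "dr": [0, 0, 8], "claw": 1.5}]'

```text
time_s: 9.1
tool_pos: [0.5167, -0.1588, 0.1591]
tool_rot: [179.8, 0.0, 75.9]
force: [0.4, -1.2, -1.8]
grip_width: 0.0217
```

```bash
python3 - <<'E'
from h import *
o=env.get_obs();c=env.calibration("wrist");w=env.read_camera("wrist");cv2.imwrite("pics/wrist7.png",w)
print(o["time_s"],o["tool_pos"],o["tool_rot"],o["force"])
screw(w,c,(.516,-.159))
E
```

```text
9.1 [ 0.5167107  -0.15883518  0.15910144] [1.79818691e+02 2.52638764e-02 7.59432494e+01] [ 0.44474205 -1.2257504  -1.79773814]
head [ 0.5146 -0.1579] r_mm 8.5 slot ctr [ 0.5146 -0.1578] slot dir 158.4 sd mm [1.14 4.14]
```

Right screw is now at its stop (about 77°). Moving on to the left screw.

Call:
send_rows --series '[{"travel": [0, 0, -2.5], "dr": [0, 0, 7], "claw": 1.5}, {"travel": [2, -0.2, -2.5], "dr": [0, 0, 14], "claw": 1.5}, {"travel": [5, -0.5, -2.5], "dr": [0, 0, 21], "claw": 1.5}, {"travel": [8, -0.8, -2.5], "dr": [0, 0, 28], "claw": 1.5}, {"travel": [11, -1, -2.5], "dr": [0, 0, 35], "claw": 1.5}, {"travel": [14, -1.3, -2.5], "dr": [0, 0, 42], "claw": 1.5}, {"travel": [17, -1.6, -2.5], "dr": [0, 0, 49], "claw": 1.5}, {"travel": [20, -1.9, -2.5], "dr": [0, 0, 56], "claw": 1.5}, {"travel": [23, -2.1, -2.5], "dr": [0, 0, 63], "claw": 1.5}, {"travel": [25, -2.3, -2.5], "dr": [0, 0, 70], "claw": 1.5}, {"travel": [26.1, -2.35, -1.5], "dr": [0, 0, 77], "claw": 1.5}, {"travel": [26.1, -2.35, 0], "dr": [0, 0, 80], "claw": 1.5}]'

```text
time_s: 10.15
tool_pos: [0.5571, 0.1051, 0.1577]
tool_rot: [-179.9, -0.1, -4.1]
force: [-0.2, -0.1, -0.6]
grip_width: 0.0217
```

Call:
send_rows --series '[{"travel": [0, 0, 0], "dr": [0, 0, 0], "claw": 1.5}, {"travel": [0, 0, 0], "dr": [0, 0, 0], "claw": 1.5}, {"travel": [0, 0, 0], "dr": [0, 0, 0], "claw": 1.5}]'

```text
time_s: 10.4
tool_pos: [0.5565, 0.0998, 0.1576]
tool_rot: [180.0, 0.0, -4.1]
force: [0.6, 0.3, -0.5]
grip_width: 0.0217
```

```bash
python3 - <<'E'
from h import *
for i in range(2):
    o=env.get_obs();c=env.calibration("wrist");w=env.read_camera("wrist");cv2.imwrite("pics/wrist8.png",w)
    print(o["time_s"],o["tool_pos"],o["tool_rot"],o["force"])
    screw(w,c,(.557,.1005))
E
```

```text
10.4 [0.55652058 0.0997788  0.1576338 ] [ 1.79969014e+02  1.98441807e-02 -4.06417070e+00] [ 0.56570277  0.33161677 -0.52944287]
head [0.5582 0.0993] r_mm 8.6 slot ctr [0.5587 0.0984] slot dir 83.0 sd mm [1.11 4.02]
10.45 [0.55688356 0.099841   0.15814534] [ 1.79992149e+02 -3.65559071e-02 -4.09294984e+00] [-1.05135919 -0.22911251 -0.91845223]
head [0.5586 0.0992] r_mm 8.5 slot ctr [0.5587 0.0982] slot dir 84.0 sd mm [1.09 3.85]
```

Call:
send_rows --series '[{"travel": [0.14, 0.1, 1.2], "dr": [0, 0, 2.5], "claw": 1.5}, {"travel": [0.14, 0.1, 2.4], "dr": [0, 0, 2.5], "claw": 1.5}, {"travel": [0.14, 0.1, 3], "dr": [0, 0, 2.5], "claw": 1.5}, {"travel": [0.14, 0.1, 3.4], "dr": [0, 0, 2.5], "claw": 1.5}, {"travel": [0.14, 0.1, 3.7], "dr": [0, 0, 2.5], "claw": 1.5}, {"travel": [0.14, 0.1, 4], "dr": [0, 0, 2.5], "claw": 1.5}, {"travel": [0.14, 0.1, 4.05], "dr": [0, 0, 2.5], "claw": 1.5}, {"travel": [0.14, 0.1, 4.05], "dr": [0, 0, 2.5], "claw": 1.5}]'

```text
time_s: 11.17
tool_pos: [0.5585, 0.0996, 0.1174]
tool_rot: [-180.0, -0.1, -6.6]
force: [1.8, -0.2, -1.4]
grip_width: 0.0215
```

Call:
send_rows --series '[{"travel": [0, 0, 0], "dr": [0, 0, -6], "claw": 1.5}, {"travel": [0, 0, 0], "dr": [0, 0, -12], "claw": 1.5}, {"travel": [0, 0, 0], "dr": [0, 0, -18], "claw": 1.5}, {"travel": [0, 0, 0], "dr": [0, 0, -24], "claw": 1.5}, {"travel": [0, 0, 0], "dr": [0, 0, -30], "claw": 1.5}, {"travel": [0, 0, 0], "dr": [0, 0, -36], "claw": 1.5}, {"travel": [0, 0, 0], "dr": [0, 0, -42], "claw": 1.5}, {"travel": [0, 0, 0], "dr": [0, 0, -48], "claw": 1.5}, {"travel": [0, 0, 0], "dr": [0, 0, -54], "claw": 1.5}, {"travel": [0, 0, 0], "dr": [0, 0, -60], "claw": 1.5}, {"travel": [0, 0, 0], "dr": [0, 0, -66], "claw": 1.5}, {"travel": [0, 0, 0], "dr": [0, 0, -72], "claw": 1.5}]'

```text
time_s: 12.17
tool_pos: [0.5577, 0.1011, 0.1176]
tool_rot: [-180.0, -0.1, 65.7]
force: [0.6, 2.1, -0.5]
grip_width: 0.0218
```

Call:
send_rows --series '[{"travel": [0, 0, 0], "dr": [0, 0, -6], "claw": 1.5}, {"travel": [0, 0, 0], "dr": [0, 0, -12], "claw": 1.5}, {"travel": [0, 0, 0], "dr": [0, 0, -17], "claw": 1.5}, {"travel": [0, 0, 0], "dr": [0, 0, -17], "claw": 1.5}, {"travel": [0, 0, 0], "dr": [0, 0, -9], "claw": 1.5}, {"travel": [0, 0, -1], "dr": [0, 0, -9], "claw": 1.5}, {"travel": [0, 0, -2.5], "dr": [0, 0, -9], "claw": 1.5}, {"travel": [0, 0, -4], "dr": [0, 0, -9], "claw": 1.5}, {"travel": [0, 0, -4], "dr": [0, 0, -9], "claw": 1.5}, {"travel": [0, 0, -4], "dr": [0, 0, -9], "claw": 1.5}]'

```text
time_s: 13.0
tool_pos: [0.5585, 0.0993, 0.1583]
tool_rot: [179.9, -0.0, 74.4]
force: [0.4, 0.1, -1.4]
grip_width: 0.0215
```

```bash
python3 - <<'E'
from h import *
o=env.get_obs();c=env.calibration("wrist");w=env.read_camera("wrist");cv2.imwrite("pics/wrist9.png",w)
print(o["time_s"],o["tool_pos"],o["tool_rot"],o["force"])
screw(w,c,(.558,.099))
E
```

```text
13.0 [0.558546   0.09925963 0.15830578] [ 1.79878095e+02 -1.67872435e-02  7.44058939e+01] [ 0.4449478   0.13513494 -1.36676631]
head [0.5581 0.1004] r_mm 8.6 slot ctr [0.5583 0.1005] slot dir 155.1 sd mm [1.06 4.14]
```

Left screw is at about 74° (1.30 rad), so both are open. Returning the driver to the stand.

Call:
send_rows --series '[{"travel": [-0.5, 0, -2.5], "dr": [0, 0, 3], "claw": 1.5}, {"travel": [-3, 0.5, -4.7], "dr": [0, 0, 7], "claw": 1.5}, {"travel": [-7, 1.2, -4.7], "dr": [0, 0, 12], "claw": 1.5}, {"travel": [-11, 2, -4.7], "dr": [0, 0, 17], "claw": 1.5}, {"travel": [-15, 2.8, -4.7], "dr": [0, 0, 22], "claw": 1.5}, {"travel": [-19, 3.5, -4.7], "dr": [0, 0, 27], "claw": 1.5}, {"travel": [-23, 4.3, -4.7], "dr": [0, 0, 32], "claw": 1.5}, {"travel": [-27, 5, -4.7], "dr": [0, 0, 37], "claw": 1.5}, {"travel": [-31, 5.8, -4.7], "dr": [0, 0, 42], "claw": 1.5}, {"travel": [-35, 6.5, -4.7], "dr": [0, 0, 46], "claw": 1.5}, {"travel": [-39, 7.2, -4.7], "dr": [0, 0, 50.4], "claw": 1.5}, {"travel": [-42.8, 7.95, -4.7], "dr": [0, 0, 50.4], "claw": 1.5}]'

```text
time_s: 14.05
tool_pos: [0.5177, -0.3362, 0.2029]
tool_rot: [-179.9, 0.1, 23.8]
force: [0.3, 0.7, -0.5]
grip_width: 0.0215
```

Call:
send_rows --series '[{"travel": [0, 0, 0], "dr": [0, 0, 0], "claw": 1.5}, {"travel": [0, 0, 0], "dr": [0, 0, 0], "claw": 1.5}, {"travel": [0, 0, 0], "dr": [0, 0, 0], "claw": 1.5}, {"travel": [0, 0, 0], "dr": [0, 0, 0], "claw": 1.5}]'

```text
time_s: 14.38
tool_pos: [0.5197, -0.3321, 0.2033]
tool_rot: [-179.9, 0.0, 24.1]
force: [0.4, 0.3, -0.8]
grip_width: 0.0217
```

```bash
python3 - <<'E'
from h import *
P=[]
for i in range(3):
    env.read_camera("side");o=env.get_obs();P.append(o["tool_pos"]);
print(o["time_s"],np.round(P,4),o["tool_rot"],o["force"])
E
```

```text
14.5333 [[ 0.5199 -0.332   0.2037]
 [ 0.52   -0.3322  0.2039]
 [ 0.5199 -0.3324  0.2041]] [-1.79976660e+02 -1.14111623e-02  2.41568651e+01] [-0.02403969 -0.08233757 -0.659857  ]
```

Call:
send_rows --series '[{"travel": [-0.1, 0.2, 2], "dr": [0, 0, 0], "claw": 1.5}, {"travel": [-0.1, 0.2, 4.5], "dr": [0, 0, 0], "claw": 1.5}, {"travel": [-0.1, 0.2, 6], "dr": [0, 0, 0], "claw": 1.5}, {"travel": [-0.1, 0.2, 7], "dr": [0, 0, 0], "claw": 1.5}, {"travel": [-0.1, 0.2, 8], "dr": [0, 0, 0], "claw": 1.5}, {"travel": [-0.1, 0.2, 9.5], "dr": [0, 0, 0], "claw": 1.5}, {"travel": [-0.1, 0.2, 11], "dr": [0, 0, 0], "claw": 1.5}, {"travel": [-0.1, 0.2, 11.7], "dr": [0, 0, 0], "claw": 1.5}, {"travel": [-0.1, 0.2, 11.9], "dr": [0, 0, 0], "claw": 1.5}, {"travel": [-0.1, 0.2, 11.9], "dr": [0, 0, 0], "claw": 1.5}]'

```text
time_s: 15.37
tool_pos: [0.5194, -0.3361, 0.0852]
tool_rot: [-180.0, -0.0, 24.0]
force: [0.5, -0.3, -1.3]
grip_width: 0.0219
```

Inserted with no force. Lowering the last millimetre and releasing.

Call:
send_rows --series '[{"travel": [0, 0, 0.1], "dr": [0, 0, 0], "claw": 1.5}, {"travel": [0, 0, 0.13], "dr": [0, 0, 0], "claw": 1.5}, {"travel": [0, 0, 0.13], "dr": [0, 0, 0], "claw": 3}, {"travel": [0, 0, 0.13], "dr": [0, 0, 0], "claw": 5}, {"travel": [0, 0, 0.13], "dr": [0, 0, 0], "claw": 5}, {"travel": [0, 0, 0.13], "dr": [0, 0, 0], "claw": 5}, {"travel": [0, 0, 0.13], "dr": [0, 0, 0], "claw": 5}, {"travel": [0, 0, 0.13], "dr": [0, 0, 0], "claw": 5}, {"travel": [0, 0, 0.13], "dr": [0, 0, 0], "claw": 5}, {"travel": [0, 0, 0.13], "dr": [0, 0, 0], "claw": 5}]'

```text
time_s: 16.2
tool_pos: [0.5193, -0.3363, 0.0839]
tool_rot: [180.0, -0.0, 24.0]
force: [0.7, -0.0, -0.8]
grip_width: 0.0496
```

Call:
send_rows --series '[{"travel": [0, 0, -1.5], "dr": [0, 0, 0], "claw": 5}, {"travel": [0, 0, -4], "dr": [0, 0, 0], "claw": 5}, {"travel": [0, 0, -7], "dr": [0, 0, 0], "claw": 5}, {"travel": [0, 0, -10.5], "dr": [0, 0, 0], "claw": 5}, {"travel": [0, 0, -14], "dr": [0, 0, 0], "claw": 5}, {"travel": [0, 0, -14], "dr": [0, 0, 0], "claw": 5}, {"travel": [0, 0, -14], "dr": [0, 0, 0], "claw": 5}]'

```text
time_s: 16.78
tool_pos: [0.5206, -0.3373, 0.2269]
tool_rot: [179.7, -0.2, 24.0]
force: [-0.0, -0.3, -0.8]
grip_width: 0.05
```

```bash
python3 - <<'E'
from h import *
o=env.get_obs();print(o["time_s"],o["tool_pos"],o["tool_rot"],o["grip_width"])
s=env.read_camera("side");cv2.imwrite("pics/side2.png",s)
cv2.imwrite("pics/s2c.png",cv2.resize(s[170:305,270:450],(800,600),interpolation=cv2.INTER_CUBIC))
# module/chassis centre from screws
L=np.array([.5582,.0997]);R=np.array([.5152,-.1583]);d=L-R;m=(L+R)/2;u=d/np.linalg.norm(d)
print("len",np.linalg.norm(d),"ctr",m,"yaw",np.degrees(np.arctan2(-u[0],u[1])),"balance",m+.032*u)
E
```

```text
16.7833 [ 0.52063721 -0.33725304  0.22690917] [179.73547943  -0.20099105  23.99487378] 0.04997829442209564
len 0.26155878880282346 ctr [ 0.5367 -0.0293] yaw -9.462322208025626 balance [0.54196077 0.00226461]
```

View pics/s2c.png

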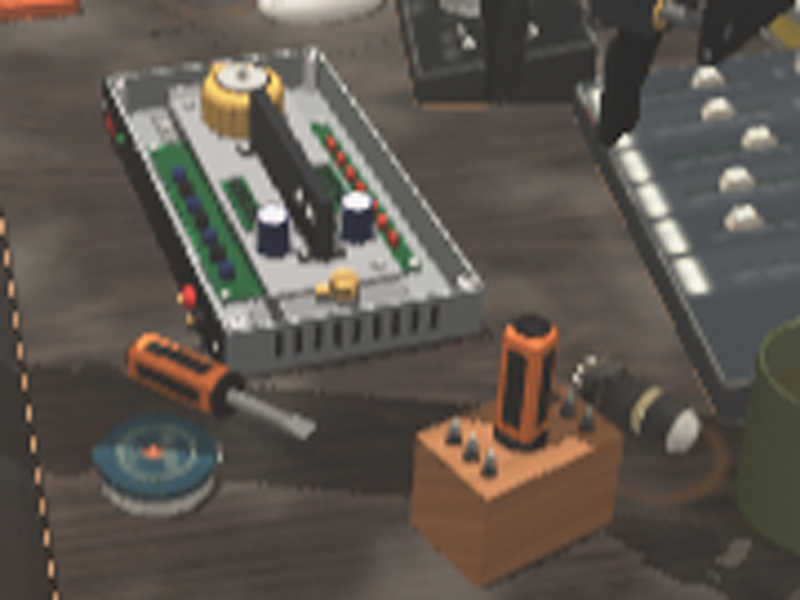

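The driver stands upright in the stand hole, crop (527,380), and the right wing is swung clear at (335,288). The decoy is now lying at (220,385). It had already fallen in the wrist view at 1.15 s, before I had grasped anything. Moving over the module's bar.

Call:
send_rows --series '[{"travel": [1.5, -2.5, 0], "dr": [0, 0, -5], "claw": 5}, {"travel": [3, -5.5, 0], "dr": [0, 0, -10], "claw": 5}, {"travel": [4.5, -8.5, 0], "dr": [0, 0, -16], "claw": 5}, {"travel": [6, -11.5, 0], "dr": [0, 0, -22], "claw": 5}, {"travel": [7.5, -14.5, 0], "dr": [0, 0, -28], "claw": 5}, {"travel": [9, -17.5, 1], "dr": [0, 0, -34], "claw": 5}, {"travel": [10.6, -20.5, 2], "dr": [0, 0, -40], "claw": 5}, {"travel": [12.2, -23.5, 3], "dr": [0, 0, -46], "claw": 5}, {"travel": [14, -26.5, 4], "dr": [0, 0, -52], "claw": 5}, {"travel": [15.2, -29, 5], "dr": [0, 0, -56.7], "claw": 5}, {"travel": [15.75, -30.1, 6], "dr": [0, 0, -56.7], "claw": 5}, {"travel": [15.75, -30.1, 6.5], "dr": [0, 0, -56.7], "claw": 5}]'

```text
time_s: 17.83
tool_pos: [0.5389, 0.0067, 0.1559]
tool_rot: [-179.7, -0.0, 81.0]
force: [-0.2, 0.9, 0.8]
grip_width: 0.0499
```

Call:
send_rows --series '[{"travel": [0, 0, 0], "dr": [0, 0, 0], "claw": 5}, {"travel": [0, 0, 0], "dr": [0, 0, 0], "claw": 5}, {"travel": [0, 0, 0], "dr": [0, 0, 0], "claw": 5}, {"travel": [0, 0, 0], "dr": [0, 0, 0], "claw": 5}]'

```text
time_s: 18.17
tool_pos: [0.5412, 0.0007, 0.1594]
tool_rot: [179.9, 0.0, 80.5]
force: [-0.1, 0.1, 0.2]
grip_width: 0.05
```

```bash
python3 - <<'E'
from h import *
o=env.get_obs();c=env.calibration("wrist");w=env.read_camera("wrist");cv2.imwrite("pics/wrist10.png",w)
np.save("c10.npy",c,allow_pickle=True)
print(o["time_s"],o["tool_pos"],o["tool_rot"],o["grip_width"])
w=cv2.resize(w,(800,500),interpolation=cv2.INTER_CUBIC);cv2.imwrite("pics/w10.png",w)
E
```

```text
18.1667 [0.54116289 0.00071225 0.15943607] [1.79933148e+02 2.01647695e-02 8.04931916e+01] 0.050033390650332195
```

View pics/w10.png

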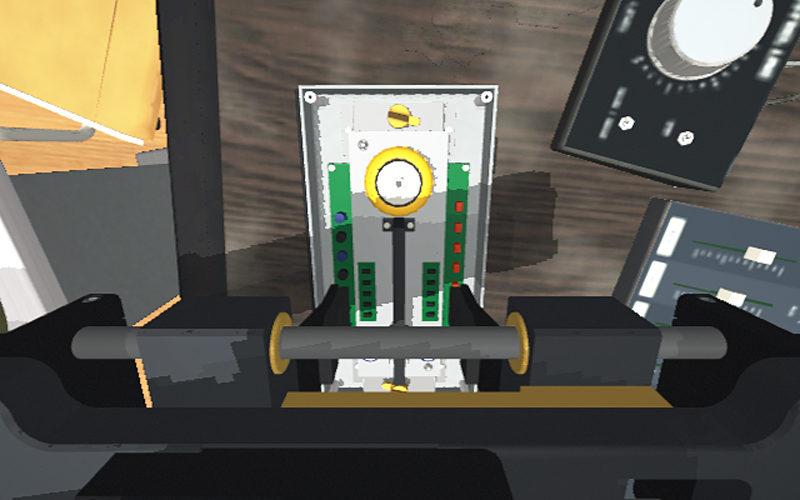

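The view shows the bar running vertically at (399,235–320), square to the tool. The left wing points right at (408,120), clear of the plate edge at row 131. Checking the bar line and yaw numerically.

```bash
python3 - <<'E'
from h import *
c=np.load("c10.npy",allow_pickle=True).item();w=cv2.imread("pics/wrist10.png")
g=cv2.cvtColor(w,cv2.COLOR_BGR2GRAY);B=[]
for v in range(190,252,6):
    r=g[v,300:340]; k=np.where(r<75)[0]
    # contiguous run around centre
    k=k[(k>8)&(k<32)]; B.append((v,k.min()+300,k.max()+300))
print(B)
P=np.array([ray(c,(a+b)/2,v,.077)[:2] for v,a,b in B]);q=np.polyfit(P[:,1],P[:,0],1)
print("bar yaw",-np.degrees(np.arctan(q[0])),"x at y=.0023",np.polyval(q,.0023),"resid",np.abs(P[:,0]-np.polyval(q,P[:,1])).max())
f=.8
A=ray(c,310*f,97*f,.038);D=ray(c,487*f,97*f,.038);print("corner yaw",np.degrees(np.arctan2(*(D-A)[1::-1])),(A+D)/2)
screw(w,c,(.558,.0995))
print("transformer ctr top z.064",ray(c,399*f,183*f,.064), "plate edge",ray(c,399*f,131*f,.032))
E
```

```text
[(190, np.int64(314), np.int64(323)), (196, np.int64(315), np.int64(323)), (202, np.int64(315), np.int64(323)), (208, np.int64(314), np.int64(323)), (214, np.int64(314), np.int64(323)), (220, np.int64(315), np.int64(323)), (226, np.int64(314), np.int64(323)), (232, np.int64(315), np.int64(323)), (238, np.int64(315), np.int64(323)), (244, np.int64(315), np.int64(323)), (250, np.int64(315), np.int64(323))]
bar yaw -9.242105371399601 x at y=.0023 0.5415701654032902 resid 0.00036104252451429897
corner yaw -9.511558852281151 [0.56055321 0.11382501 0.038     ]
head [0.5581 0.0988] r_mm 8.5 slot ctr [0.5593 0.0991] slot dir 157.5 sd mm [1.24 4.24]
transformer ctr top z.064 [0.54992554 0.04882566 0.064     ] plate edge [0.55667313 0.08836016 0.032     ]
```

Call:
send_rows --series '[{"travel": [0.1, 0.02, 2], "dr": [0, 0, 0], "claw": 3}, {"travel": [0.1, 0.02, 4], "dr": [0, 0, 0], "claw": 3}, {"travel": [0.1, 0.02, 6], "dr": [0, 0, 0], "claw": 3}, {"travel": [0.1, 0.02, 7], "dr": [0, 0, 0], "claw": 3}, {"travel": [0.1, 0.02, 8.5], "dr": [0, 0, 0], "claw": 3}, {"travel": [0.1, 0.02, 10], "dr": [0, 0, 0], "claw": 3}, {"travel": [0.1, 0.02, 11.2], "dr": [0, 0, 0], "claw": 3}, {"travel": [0.1, 0.02, 11.7], "dr": [0, 0, 0], "claw": 3}, {"travel": [0.1, 0.02, 11.7], "dr": [0, 0, 0], "claw": 3}, {"travel": [0.1, 0.02, 11.7], "dr": [0, 0, 0], "claw": 3}]'

```text
time_s: 19.05
tool_pos: [0.5415, 0.0036, 0.0423]
tool_rot: [180.0, -0.0, 80.7]
force: [-1.1, 0.4, 0.2]
grip_width: 0.0303
```

Call:
send_rows --series '[{"travel": [-0.13, 0, 0], "dr": [0, 0, 0], "claw": 3}, {"travel": [-0.13, 0, 0], "dr": [0, 0, 0], "claw": 2}, {"travel": [-0.13, 0, 0], "dr": [0, 0, 0], "claw": 1.3}, {"travel": [-0.13, 0, 0], "dr": [0, 0, 0], "claw": 0.4}, {"travel": [-0.13, 0, 0], "dr": [0, 0, 0], "claw": 0.4}, {"travel": [-0.13, 0, 0], "dr": [0, 0, 0], "claw": 0.4}, {"travel": [-0.13, 0, 0], "dr": [0, 0, 0], "claw": 0.4}, {"travel": [-0.13, 0, 0], "dr": [0, 0, 0], "claw": 0.4}, {"travel": [-0.13, 0, 0], "dr": [0, 0, 0], "claw": 0.4}]' --grip_force 55

```text
time_s: 19.8
tool_pos: [0.5413, 0.0024, 0.0422]
tool_rot: [179.9, -0.0, 80.7]
force: [0.8, -0.6, 1.8]
grip_width: 0.0094
```

Gripped (9.4 mm on the 10 mm bar). Lifting slowly off the pins.

Call:
send_rows --series '[{"travel": [0, 0, 0], "dr": [0, 0, 0], "claw": 0.4}, {"travel": [0, 0, 0], "dr": [0, 0, 0], "claw": 0.4}, {"travel": [0, 0, -0.2], "dr": [0, 0, 0], "claw": 0.4}, {"travel": [0, 0, -0.5], "dr": [0, 0, 0], "claw": 0.4}, {"travel": [0, 0, -0.8], "dr": [0, 0, 0], "claw": 0.4}, {"travel": [0, 0, -1.2], "dr": [0, 0, 0], "claw": 0.4}, {"travel": [0, 0, -1.6], "dr": [0, 0, 0], "claw": 0.4}, {"travel": [0, 0, -2], "dr": [0, 0, 0], "claw": 0.4}, {"travel": [0, 0, -2], "dr": [0, 0, 0], "claw": 0.4}, {"travel": [0, 0, -2], "dr": [0, 0, 0], "claw": 0.4}]'

```text
time_s: 20.63
tool_pos: [0.541, 0.0024, 0.0622]
tool_rot: [180.0, -0.0, 80.7]
force: [0.1, -0.6, -8.1]
grip_width: 0.0097
```

```bash
python3 - <<'E'
from h import *
for i in range(2):
    o=env.get_obs();print(o["time_s"],o["tool_pos"],o["tool_rot"],o["force"],o["wrist_torque"],o["grip_width"])
    s=env.read_camera("side")
E
```

```text
20.6333 [0.54099724 0.00243302 0.06223253] [ 1.79967502e+02 -2.31576602e-03  8.07033155e+01] [ 0.08984478 -0.58325341 -8.06283574] [0.06267504 0.00684715 0.01614024] 0.00972085216869957
20.6833 [0.54074274 0.00242384 0.0619277 ] [-1.79998322e+02  3.26343430e-03  8.07009908e+01] [ 0.16151557  0.04940376 -9.20789377] [ 0.00990217 -0.03486228 -0.02729621] 0.009284218697250483
```

Weight is fully carried (about 8 N) with negligible moment. Continuing to 10 cm.

Call:
send_rows --series '[{"travel": [0, 0, -0.5], "dr": [0, 0, 0], "claw": 0.4}, {"travel": [0, 0, -1.2], "dr": [0, 0, 0], "claw": 0.4}, {"travel": [0, 0, -2.1], "dr": [0, 0, 0], "claw": 0.4}, {"travel": [0, 0, -3.1], "dr": [0, 0, 0], "claw": 0.4}, {"travel": [0, 0, -4.1], "dr": [0, 0, 0], "claw": 0.4}, {"travel": [0, 0, -5.1], "dr": [0, 0, 0], "claw": 0.4}, {"travel": [0, 0, -6.1], "dr": [0, 0, 0], "claw": 0.4}, {"travel": [0, 0, -7], "dr": [0, 0, 0], "claw": 0.4}, {"travel": [0, 0, -7.6], "dr": [0, 0, 0], "claw": 0.4}, {"travel": [0, 0, -8], "dr": [0, 0, 0], "claw": 0.4}, {"travel": [0, 0, -8], "dr": [0, 0, 0], "claw": 0.4}, {"travel": [0, 0, -8], "dr": [0, 0, 0], "claw": 0.4}]'

```text
time_s: 21.73
tool_pos: [0.5408, 0.0024, 0.1417]
tool_rot: [-180.0, 0.0, 80.7]
force: [-0.1, 0.3, -10.1]
grip_width: 0.0093
```

Call:
send_rows --series '[{"travel": [0, 0, 0], "dr": [0, 0, 0], "claw": 0.4}, {"travel": [0, 0, 0], "dr": [0, 0, 0], "claw": 0.4}, {"travel": [0, 0, 0], "dr": [0, 0, 0], "claw": 0.4}, {"travel": [0, 0, 0], "dr": [0, 0, 0], "claw": 0.4}, {"travel": [0, 0, 0], "dr": [0, 0, 0], "claw": 0.4}, {"travel": [0, 0, 0], "dr": [0, 0, 0], "claw": 0.4}]'

```text
time_s: 22.23
tool_pos: [0.5408, 0.0025, 0.1417]
tool_rot: [-180.0, 0.0, 80.7]
force: [-0.1, 0.1, -9.6]
grip_width: 0.0093
```

```bash
python3 - <<'E'
from h import *
for i in range(2):
    o=env.get_obs();print(o["time_s"],o["tool_pos"],o["tool_rot"],o["force"],o["wrist_torque"],o["grip_width"],abs(o["joint_velocities"]).max())
    s=env.read_camera("side")
cv2.imwrite("pics/fin.png",cv2.resize(s[120:310,260:480],(695,600),interpolation=cv2.INTER_CUBIC))
E
```

```text
22.2333 [0.54079956 0.00245732 0.14174686] [-1.79991198e+02  1.21625538e-03  8.07036313e+01] [-0.10586009  0.11409396 -9.60963994] [0.03498365 0.04439883 0.0398789 ] 0.00928496572197259 0.20068432846949336
22.2833 [0.54084761 0.00244689 0.14180243] [-1.79998000e+02  1.25942576e-03  8.07042422e+01] [ 0.70752674  0.30894582 -8.65220585] [-0.00047072  0.03822169  0.00704651] 0.009333723562025914 0.07098016547486717
```

View pics/fin.png

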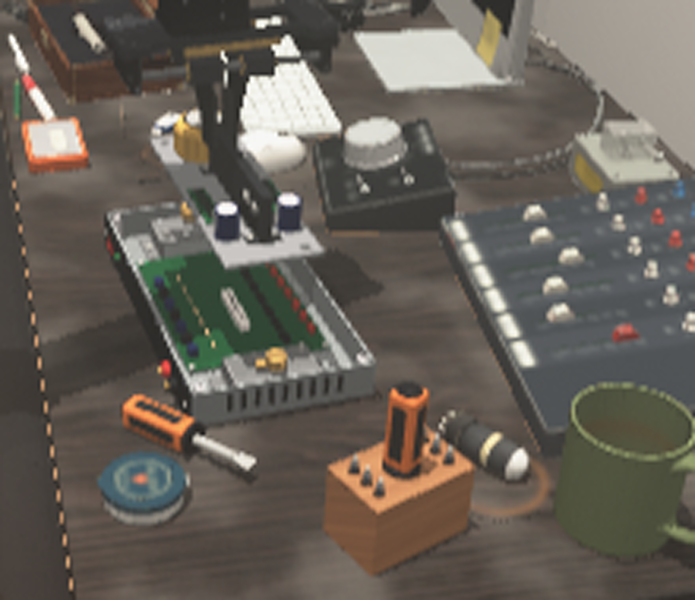

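Module hangs over the chassis at crop (235,200), the driver is upright in the stand, and the tin, valve and drive look untouched. One numeric check of levelness before handing in.

```bash
python3 - <<'E'
from h import *
c=env.calibration("side");a=np.radians(-9.3);m=np.array([.5362,-.0295])
for x,y in[(-.042,-.12),(.042,-.12),(-.042,.12)]:
    p=m+[x*np.cos(a)-y*np.sin(a),x*np.sin(a)+y*np.cos(a)]
    for z in(.128,.132): u=proj(c,[*p,z]);print(x,y,z,((u-[260,120])*600/190).round(0))
o=env.get_obs();print(o["tool_pos"],o["wrist_torque"])
env.sign_off()
E
```

```text
-0.042 -0.12 0.128 [223. 268.]
-0.042 -0.12 0.132 [223. 263.]
0.042 -0.12 0.128 [322. 252.]
0.042 -0.12 0.132 [322. 248.]
-0.042 0.12 0.128 [147. 140.]
-0.042 0.12 0.132 [147. 136.]
[0.54085219 0.00242298 0.14183975] [0.03891438 0.05142069 0.01046563]
the job is handed in; nothing more can be done
```

The module is off its pins and held level about 10 cm above its seat, square over the chassis. I handed the job in at about 22 s.

- **Screws:** both are open, measured from the wrist camera. The right one is at about 77° (its stop) and the left at about 74–77°; both are clear of the plate from 60°. On the right one, the first turn reached only about 61°, so I went back into the slot and turned it further.
- **Screwdriver:** the one farthest right is back upright in its hole in the stand. It went in without any force.
- **Module:** gripped by the bar at the balance point with 55 N and raised 9.96 cm by the TCP reading. The load is about 9 N with almost no moment (under 0.06 N m).
- **Level check:** the plate corners I compared in the last side picture match a level plate to within a few pixels. One corner differed by 5–9 enlarged pixels, about 2–3 real ones. That check came from reading the picture by eye.
- **Other things:** the valve, tin and drive look unmoved.

The look-alike screwdriver between the tin and the chassis stood upright in the first picture and was lying down by the next view at 1.15 s. The arm had only moved well above it by then and I never touched it on purpose, so I can't say why it fell. It is still on the desk.

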